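# Set out the next mini-loaf board behind the tray lip

### The job

Set out a board for the next mini loaf: push the black paddle of the board magazine all the way in so that the bottom board slides out of the stack, then let the pusher spring back so that the other boards drop down. Lift the board that came out over the steel lip of the empty tray, lower it to about the height of the lip or less before letting go, and leave it lying flat on that tray's floor. Leave the remaining boards in the magazine, and do not disturb the tray that already holds a board and a loaf, nor the other things on the table.

Things in the scene. Friction and masses are not known exactly. Their poses are not given: they have to be found in the camera images.
- magazine: Fixed magazine: aluminium chute (outside 70 mm in x, 96 in y, 95 high, open top) over a steel rail 36 mm wide, y from -150 to +150, its top 30 mm above the table. Origin: chute's middle, on the table. Four boards lie flat in the chute, length along y. Boards leave one at a time towards -y, by an 18 mm high slot over the rail. Nothing stands beside the rail outside the chute.
- pusher (a joint): Travel (m) of the magazine's pusher towards its -y: 0 home, 0.098 fully in. A spring (3 N home, 6 N fully in, damping 30 N per m/s) brings it home in about a second once let go. Its 10 mm high slide shoves the bottom board out; fully in, that board lies on the rail, its end 8 mm clear of the chute. The other boards drop to the rail when the slide is home.
- paddle (a point): Centre of the back face (the +y face, the one to push) of the pusher's upright black paddle, which is 50 mm wide (magazine x), 12 mm thick, and reaches from 31 to 86 mm above the table; this point is 65 mm above the table. At rest it is at magazine y = +160 mm. Axes as the magazine's.
- board1: Bottom board of the stack, the one to set out: plain beech, 56 mm (x) by 80 mm (y) by 14 mm thick, about 45 g. Origin at the centre of its underside. At the start on the rail in the chute, axes as the magazine's; pushed out, it overhangs the rail by 10 mm on each long side, so it can be pinched across its 56 mm from above.
- board2: Second board, same size; origin at the centre of its underside, at the start 44 mm above the table, afterwards 30 mm.
- board3: Third board, same size; it starts 58 mm above the table.
- board4: Top board, same size; it starts 72 mm above the table.
- tray_empty_floor (a point): Centre of the floor of the empty tray, 12 mm above the table. Dark wooden tray, 126 mm (x) by 160 mm (y) outside, fixed. Inside 116 mm (x) by 150 mm (y). Its steel retaining lip runs along y on its -x side and stands 35 mm above the floor, as do the two sides; the back (+x) stands 55 mm above it. All walls are 5 mm thick. z up.
- tray_full: The other tray, just like the empty one, with a board and a mini loaf in it; origin at the centre of its underside, on the table.
- board_used: Board in the full tray, same size as the others (its length along its own x); origin at the centre of its underside.
- loaf_used: Mini loaf, 78 by 50 by 48 mm high, standing on that board; origin at the centre of its underside.
- loaf_spare: Another mini loaf, 84 by 52 by 50 mm high, on the table. Bystander.
- tin: Open dark steel loaf tin, 120 by 70 by 55 mm high. Bystander.
- scraper: Dough scraper lying flat: steel blade with a wooden handle bar, about 85 by 110 mm, 19 mm high. Bystander.
- pastry_brush: Pastry brush, 150 mm long, lying along its x, between the trays and the magazine. Bystander.
- seed_jar: Amber glass jar, 70 mm wide, 100 mm high. Bystander.
There are look-alikes about, which are no part of the job. Leave any yellow look-alike of the board4 alone. What is shaped like the part that bears tray_empty_floor but orange is not meant.

How it is judged:
By the outcome, as a careful person would: the job done as asked, in the order asked, and still so for the second after the job is handed in, with the robot touching nothing.
It also fails if it takes over 54 s, if anything falls off the work surface, if the arm or the gripper's body presses on something with over 40 N, if the wrist force passes 120 N, or if a joint passes its speed limit or range.

### The arm

A 7-joint arm with a two-finger parallel gripper is mounted at the origin on the work surface. World frame = base frame: x ahead of the robot, y to its left, z up, the work surface at z = 0. Lengths are in m, angles in rad, forces in N, time in s.
With the tool pointing down it reaches from about 0.425 to 0.95 m from the base axis. Payload 16.7 kg.
Tool frame: the origin (TCP) lies at the centre of the arm's flange, where the gripper is bolted on; the fingertips stand 199 mm ahead of it and the grasp point (between the pads) lies 180 mm ahead of it; z points along the fingers, x is the direction in which the jaws open and shut, and the axes are right-handed (so a half turn about z gives the same grasp; the last joint's range is limited). The gripper opens to 94 mm and grips with 3 to 60 N. Pads are 16 mm wide; open, the fingers measure 119 mm over their backs; the gripper's body (75 mm by 177 mm) begins 78 mm behind the grasp point.
Start: joints at [-1.377, 0.426, 0.074, 1.606, -0.034, 1.111, -0.067], TCP at [0.227, 0.636, 0.405] pointing down, gripper open.
Joint ranges: [-2.85, 2.85], [-0.5, 2.14], [-1.23, 1.37], [0.21, 2.46], [-1.02, 4.16], [0.16, 2.05], [-2.73, 2.73]. Speed limits (rad/s): [1.89, 1.89, 2.39, 2.39, 3.01, 3.01, 3.01].

### API

Orientations are given as a unit quaternion [x, y, z, w].
In Python, from station import env, optics gives the robot as it stands.
- The arm moves only by the tool jog_arm, never from a script. Its argument "commands" is a list of rows, each a list of 3 entries, a list of its own where there are three numbers: the turn, a rotation vector about the tool's x, y, z scaled (see below), then the shift along the tool's x, y, z scaled (see below), then the gripper's target within -1 to 1 (shut at 1, half-way at 0, fully open at -1). A call has 1 to 12 rows; each row is the pose to reach, as a shift and turn from the pose commanded when the call began, along the tool's axes at that moment, turning the shorter way round; what a row does not reach only later rows make up. The controller multiplies each number of a shift by 10 cm and each number of a turn by 360 degrees. A row lasts 1/8 s, in which the tool goes at most 62.5 mm and 10.7 degrees, less where a joint would pass 70% of its speed; a pose out of reach is approached as far as the arm can. A call with a number of a shift or a turn outside -1 to 1 is refused whole. A call with a gripper value outside its range is refused whole. The fingers move at their own pace and stop on an object; "newtons" is the grip in N (left out, the last holds). Time passes only in rows, so rows that repeat a pose let the fingers close. It gives the time, the measured TCP pose, the force and the opening at its end, in the units of the state.
- env.get_state(): the state, without advancing time (a new reading comes with each control period).
- optics.read_camera(name): name is "side" or "top" or "wrist"; returns a dict with "image" (384x512x3 uint8, blue, green, red), "depth" (384x512 float32, m along the optical axis (not along the pixel's ray), 0 where there is no reading), "fx", "fy", "cx", "cy" (pixels), "k1" (the pictures are not rectified: a ray, as slopes to the right and down, at radius r is drawn at 1 + k1 r^2 times it, then the intrinsics apply), "pose" (4x4, takes a point from camera to world coordinates). Camera axes: x right, y up, looking along -z (the intrinsics and any distortion apply to the point x, -y, -z); pixel columns grow to the right and rows downward; lengths in m; the calibration is good to about 2 mm. A picture is of the moment at which its call begins.
- env.hand_in(): hands the job in, once; it reports no verdict.
The state is a dict: "time": time; "joint_pos": joint angles; "joint_velocities": joint speeds; "tau": joint torques, N m; "ee_pos": TCP position; "eef_rot": TCP orientation; "wrist_force": force on the tool from outside, world axes, zero at the start; "moment": the same for the moment, N m; "opening": opening from 0.0 (shut) to 1.0 (fully open).
Only numpy, scipy, OpenCV 4.12 (cv2) and the standard library are available. Lean on these libraries where they do the work, as an engineer would, in place of code of your own. Each camera call takes 0.05 s, during which the arm holds its last target.

## Working session

There is one attempt and no reset: what is moved stays moved. The work goes in short steps, Python scripts to look and compute and a tool call to move; the robot and the scene stay as the last step left them, time stands still between calls to the robot, and variables do not carry over. Pictures are saved under pics/ and viewed, and the job is handed in when it is done.

Besides the shell and the picture viewer there is one more tool, called after "Call:" by a JSON object that holds its "op" and its "data", one argument or row to a line. jog_arm: Moves the arm, as the interface text tells. Its arguments: {"type":"object","properties":{"commands":{"type":"array"},"newtons":{"type":"number"}},"required":["commands"]}

```bash
ls; mkdir -p pics; python3 - <<'E'
from station import env, optics
import cv2,numpy as np,pickle
s=env.get_state();print({k:np.round(v,3) for k,v in s.items()})
d={}
for n in ["side","top","wrist"]:
    c=optics.read_camera(n);d[n]=c
    cv2.imwrite(f"pics/{n}0.png",c["image"]);print(n,c["fx"],c["fy"],c["cx"],c["cy"],c["k1"],np.round(c["pose"],3).tolist())
pickle.dump(d,open("d0.pkl","wb"))
E
```

```text
pics
{'time': np.float64(0.0), 'joint_pos': array([-1.378,  0.427,  0.074,  1.607, -0.034,  1.111, -0.067]), 'joint_velocities': array([ 0.001,  0.001,  0.   , -0.001, -0.   , -0.   , -0.001]), 'tau': array([ 0.0000e+00, -9.3582e+01,  3.6680e+00, -4.5419e+01, -4.9000e-02,
        2.0000e-02,  0.0000e+00]), 'ee_pos': array([0.227, 0.636, 0.404]), 'eef_rot': array([ 0.817,  0.576, -0.001,  0.   ]), 'wrist_force': array([-0.125,  1.061, -0.133]), 'moment': array([-0.003,  0.061,  0.01 ]), 'opening': np.float64(0.998)}
side 366.35219251622146 366.35219251622146 252.65799133074722 190.6638720188028 -0.04131901260236304 [[-0.94, 0.244, -0.24, 0.278], [-0.341, -0.634, 0.694, 0.627], [0.017, 0.734, 0.679, 0.721], [0.0, 0.0, 0.0, 1.0]]
top 348.1152939403323 348.1152939403323 256.02356765986303 192.77669084447487 -0.013146113876876394 [[-0.022, 0.993, -0.116, 0.417], [-1.0, -0.021, 0.01, -0.021], [0.007, 0.117, 0.993, 1.069], [0.0, 0.0, 0.0, 1.0]]
wrist 287.76280461100254 287.76280461100254 257.02098331639115 190.93343144102826 -0.039156999529847906 [[0.337, -0.903, -0.268, 0.148], [0.942, 0.322, 0.097, 0.664], [-0.001, -0.286, 0.958, 0.384], [0.0, 0.0, 0.0, 1.0]]
```

View pics/top0.png

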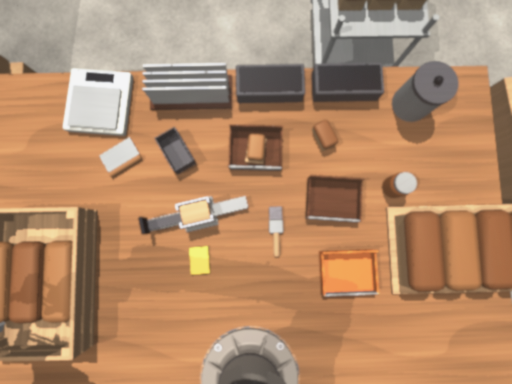

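View pics/side0.png

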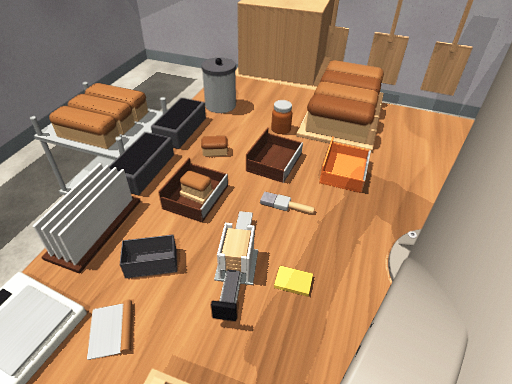

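View pics/wrist0.png

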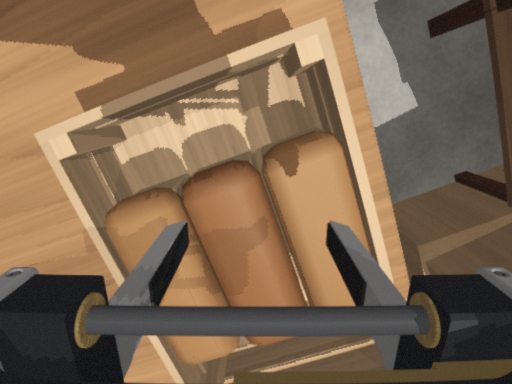

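```bash
cat > h.py <<'E'
import cv2,numpy as np,pickle
def und(c,uv):
    uv=np.asarray(uv,float).reshape(-1,2)
    K=np.array([[c["fx"],0,c["cx"]],[0,c["fy"],c["cy"]],[0,0,1]])
    p=cv2.undistortPointsIter(uv.reshape(-1,1,2),K,np.array([c["k1"],0,0,0.]),None,None,(3,50,1e-10)).reshape(-1,2)
    return np.c_[p[:,0],-p[:,1],-np.ones(len(p))]
def plane(c,uv,z):
    d=und(c,uv)@c["pose"][:3,:3].T;o=c["pose"][:3,3]
    return o+d*((z-o[2])/d[:,2])[:,None]
def cloud(c):
    h,w=c["depth"].shape
    u,v=np.meshgrid(np.arange(w),np.arange(h))
    d=und(c,np.c_[u.ravel(),v.ravel()])*c["depth"].reshape(-1,1)
    P=(d@c["pose"][:3,:3].T+c["pose"][:3,3]).reshape(h,w,3)
    P[c["depth"]==0]=np.nan
    return P
def proj(c,P):
    P=np.atleast_2d(P);q=(P-c["pose"][:3,3])@c["pose"][:3,:3]
    K=np.array([[c["fx"],0,c["cx"]],[0,c["fy"],c["cy"]],[0,0,1]])
    q=np.c_[q[:,0],-q[:,1],-q[:,2]]
    return cv2.projectPoints(q,np.zeros(3),np.zeros(3),K,np.array([c["k1"],0,0,0.]))[0].reshape(-1,2)
E
python3 - <<'E'
from h import *
d=pickle.load(open("d0.pkl","rb"))
t=d["top"];im=t["image"]
cv2.imwrite("pics/topA.png",cv2.resize(im[185:285,125:385],None,fx=3,fy=3,interpolation=cv2.INTER_CUBIC))
s=d["side"]["image"]
cv2.imwrite("pics/sideA.png",cv2.resize(s[125:335,160:400],None,fx=2.8,fy=2.8,interpolation=cv2.INTER_CUBIC))
P=cloud(t);np.set_printoptions(precision=4,suppress=True,linewidth=200)
for u,v in [(145,226),(165,219),(195,212),(235,206),(210,198),(334,200),(334,222),(310,200),(256,148),(200,261),(276,215),(276,240),(100,300)]:
    print(u,v,P[v,u],im[v,u])
E
```

```text
145 226 [0.445  0.2886 0.0689] [30 32 39]
165 219 [0.4653 0.2397 0.0368] [121 120 125]
195 212 [0.4812 0.1436 0.0814] [168 222 244]
235 206 [0.5004 0.0328 0.0249] [219 223 225]
210 198 [0.5229 0.104  0.0553] [155 161 164]
334 200 [ 0.5137 -0.2703  0.0079] [ 63  85 128]
334 222 [ 0.4467 -0.2692 -0.0012] [ 62  86 119]
310 200 [ 0.5149 -0.1958  0.0122] [ 57  77 114]
256 148 [ 0.6656 -0.0336  0.0718] [109 158 218]
200 261 [0.3387 0.1408 0.01  ] [113 230 244]
276 215 [ 0.4711 -0.0902  0.0176] [166 163 173]
276 240 [ 0.3961 -0.0883  0.0136] [145 197 234]
100 300 [ 0.2293  0.4417 -0.0005] [ 81 120 170]
```

View pics/topA.png

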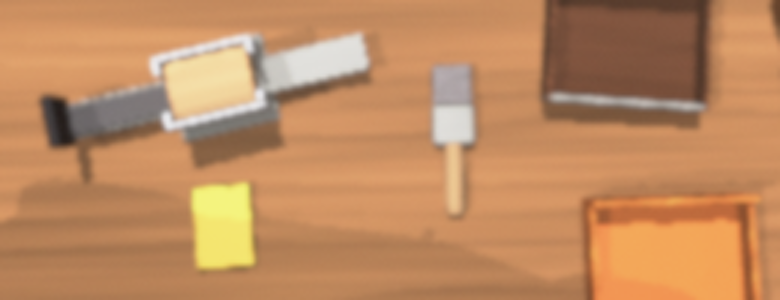

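View pics/sideA.png

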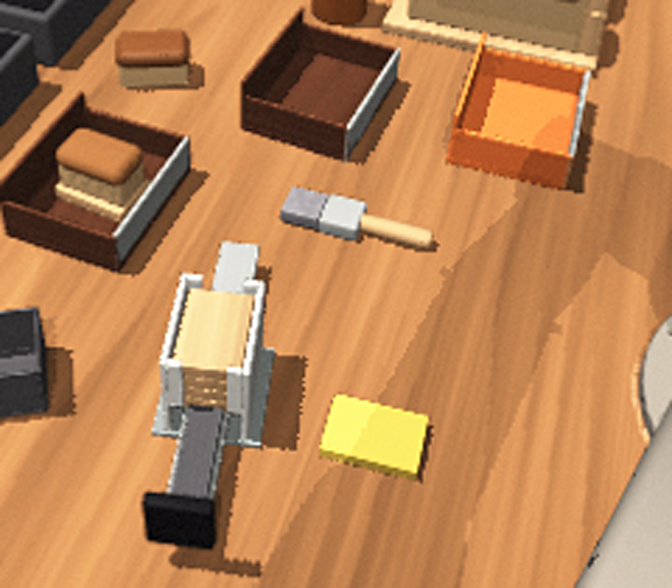

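```bash
cat > m.py <<'E'
from h import *
np.set_printoptions(precision=4,suppress=True,linewidth=200)
d=pickle.load(open("d0.pkl","rb"))
def big(m):
    cs,_=cv2.findContours(m.astype(np.uint8),cv2.RETR_EXTERNAL,cv2.CHAIN_APPROX_NONE)
    return max(cs,key=cv2.contourArea)
def rect(c,m,z):
    k=big(m).reshape(-1,2)
    w=plane(c,k,z)[:,:2]
    (ctr,sz,a)=cv2.minAreaRect((w*1000).astype(np.float32))
    return np.array(ctr),sz,a,k.mean(0),len(k)
for n in["top","side"]:
    c=d[n];im=c["image"];hsv=cv2.cvtColor(im,cv2.COLOR_BGR2HSV).astype(int);P=cloud(c)
    H,S,V=hsv[...,0],hsv[...,1],hsv[...,2];X,Y,Z=P[...,0],P[...,1],P[...,2]
    roi=(X>.38)&(X<.58)&(Y>-.05)&(Y<.36)
    print(n)
    print(" board4",rect(c,roi&(Z>.072)&(S>60),.086))
    m=roi&(S<60)&(V>120)&(Z>.015)&(Z<.045)
    m2=cv2.morphologyEx((m&(Y<.13)&(X>.46)).astype(np.uint8),cv2.MORPH_OPEN,np.ones((3,3)))
    print(" rail",rect(c,m2,.03))
    m=roi&(V<70)&(Y>.24)&(Z>.02)
    print(" paddle(black)",rect(c,m,.086), np.nanmin(P[m],0),np.nanmax(P[m],0))
    roi=(X>.43)&(X<.60)&(Y>-.38)&(Y<-.17)
    m=roi&(Z>.035)&(Z<.08)
    print(" tray rims .047",rect(c,m,.047))
    m=roi&(Z<.02)&(Z>.004)&(H<15)&(V<160)
    print(" tray floor",rect(c,m,.012))
    m=roi&(S<70)&(V>120)&(Z>-.01)
    print(" lip",rect(c,m,.047))
E
python3 m.py
```

```text
top
 board4 (array([481.7967, 143.7868]), (54.374290466308594, 82.37004089355469), 12.85399055480957, array([194.2674, 211.9535]), 86)
 rail (array([501.861,  52.18 ]), (35.726985931396484, 109.99169921875), 12.856203079223633, array([228.9205, 205.4432]), 88)
 paddle(black) (array([447.0584, 284.3924]), (42.73334503173828, 16.86600112915039), 14.84398365020752, array([144.5882, 225.4706]), 34) [0.4278 0.2838 0.0391] [0.4673 0.2959 0.0864]
 tray rims .047 (array([ 517.7464, -264.6629]), (161.75576782226562, 129.9352264404297), 84.7021255493164, array([334.8   , 197.5316]), 190)
 tray floor (array([ 517.8701, -268.7232]), (145.65176391601562, 115.46878051757812), 85.20944213867188, array([333.5244, 198.5732]), 164)
 lip (array([ 455.2549, -257.008 ]), (150.59547424316406, 11.99502944946289), 84.76148986816406, array([333.5   , 218.5755]), 106)
side
 board4 (array([478.5704, 151.9941]), (56.13531494140625, 87.61254119873047), 12.186734199523926, array([235.8962, 243.6698]), 106)
 rail (array([505.4467,  31.8015]), (35.60618209838867, 60.75925827026367), 13.362690925598145, array([243.3571, 220.2143]), 56)
 paddle(black) (array([440.2283, 309.8683]), (52.03074645996094, 36.51081085205078), 12.742179870605469, array([223.7722, 310.2532]), 79) [0.4221 0.2405 0.0293] [0.4692 0.3083 0.0859]
 tray rims .047 (array([ 518.2385, -269.8375]), (200.82435607910156, 140.52247619628906), 85.11288452148438, array([273.3357, 150.8811]), 143)
 tray floor (array([ 521.848 , -290.3541]), (125.86775970458984, 108.09233093261719), 84.2400894165039, array([274.65, 154.43]), 100)
 lip (array([ 454.07  , -254.2554]), (160.6018524169922, 6.004622459411621), 84.89647674560547, array([292.8103, 156.5   ]), 58)
```

```bash
python3 - <<'E'
from h import *
np.set_printoptions(precision=4,suppress=True,linewidth=200)
d=pickle.load(open("d0.pkl","rb"))
for n in("top","wrist"):
    P=cloud(d[n]).reshape(-1,3);P=P[~np.isnan(P[:,0])]
    m=(P[:,0]>.1)&(P[:,0]<.6)&(P[:,1]>.31)&(P[:,1]<.8)
    Q=P[m];print(n,len(Q),Q[:,2].max() if len(Q) else 0)
    for y in np.arange(.32,.8,.06):
        q=Q[(abs(Q[:,1]-y)<.03)&(Q[:,2]>.03)]
        if len(q):print(round(y,2),q.min(0),q.max(0))
t=d["top"]["image"];o=cv2.resize(t[165:235,295:375],None,fx=8,fy=8,interpolation=cv2.INTER_CUBIC)
C=np.array([.516,-.2635]);a=np.deg2rad(-5.1);R=np.array([[np.cos(a),-np.sin(a)],[np.sin(a),np.cos(a)]])
for hx,hy,z,col in[(.058,.075,.012,(0,255,0)),(.063,.080,.047,(0,0,255)),(.063,.080,.067,(255,0,0))]:
    w=np.array([[-hx,-hy],[-hx,hy],[hx,hy],[hx,-hy]])@R.T+C
    uv=proj(d["top"],np.c_[w,np.full(4,z)])
    print(uv)
    cv2.polylines(o,[((uv-[295,165]+.5)*8).astype(int)],True,col,1)
cv2.imwrite("pics/tray.png",o)
E
```

```text
top 25229 0.2282198200429072
0.44 [0.1005 0.4562 0.03  ] [0.5006 0.47   0.1232]
0.5 [0.1009 0.4701 0.0309] [0.5008 0.53   0.1256]
0.56 [0.1    0.53   0.0303] [0.4991 0.59   0.2282]
0.62 [0.1    0.59   0.0306] [0.5005 0.65   0.1245]
0.68 [0.1058 0.65   0.0307] [0.5006 0.71   0.1225]
0.74 [0.1089 0.71   0.0303] [0.4911 0.7323 0.0649]
wrist 126586 0.33771074093294257
0.44 [0.1003 0.459  0.0301] [0.4758 0.47   0.122 ]
0.5 [0.1  0.47 0.03] [0.501  0.53   0.1241]
0.56 [0.1  0.53 0.03] [0.5007 0.59   0.3377]
0.62 [0.1  0.59 0.03] [0.5009 0.65   0.3376]
0.68 [0.1  0.65 0.03] [0.5014 0.71   0.3375]
0.74 [0.1  0.71 0.03] [0.5004 0.741  0.3224]
[[355.8469 219.7725]
 [306.6624 216.4615]
 [308.5516 178.8089]
 [357.115  182.105 ]]
[[360.956  221.1154]
 [306.686  217.4636]
 [308.8047 175.2031]
 [362.3053 178.8376]]
[[363.0809 220.867 ]
 [307.7396 217.1432]
 [309.8841 174.0624]
 [364.425  177.769 ]]
```

View pics/tray.png

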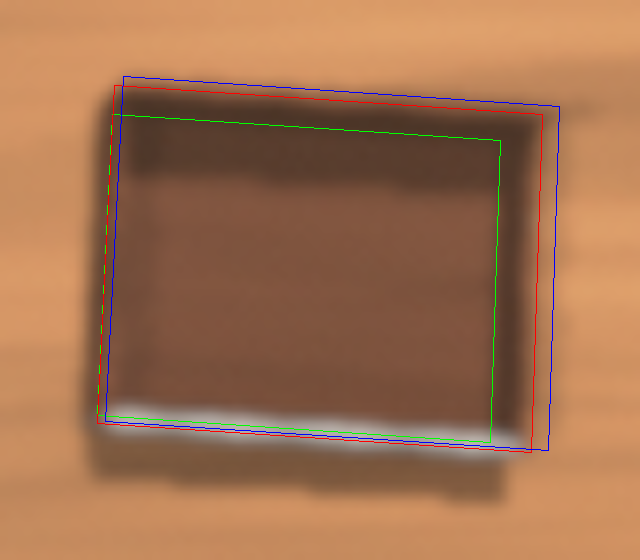

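Candidates in the top view:
- **Trays:** dark tray with a loaf (256,148), dark empty tray (334,200), orange look-alike (349,274). I choose (334,200).
- **Boards:** stack in the magazine (195,212), yellow look-alike (200,261). I choose the magazine.

The crops show the black paddle at the magazine's left end, (145,226), and the steel lip on the empty tray's lower edge, at row 219.

Call:
{"op": "jog_arm", "data": {
  "commands": [
    [[0, 0, 0.16], [-0.7, 1, 0], 1],
    [[0, 0, 0.16], [-0.7, 1, 0], 1],
    [[0, 0, 0.16], [-0.7, 1, 0], 1],
    [[0, 0, 0.16], [-0.7, 1, 0], 1],
    [[0, 0, 0.16], [-0.7, 1, 0], 1],
    [[0, 0, 0.16], [-0.7, 1, 0], 1],
    [[0, 0, 0.16], [-0.7, 1, 0], 1]
  ],
  "newtons": 20
}}

```text
time: 1.02
ee_pos: [0.2974, 0.5362, 0.4045]
eef_rot: [0.994, 0.111, -0.0, 0.0]
wrist_force: [0.5, 0.4, 0.3]
opening: 0.293
```

```bash
cat > w.py <<'E'
# remaining shift to a magazine-frame / world target, in tool axes, cm*10 units
import sys,numpy as np
from scipy.spatial.transform import Rotation as R
from station import env
np.set_printoptions(precision=4,suppress=True)
s=env.get_state();r=R.from_quat(s["eef_rot"]);M=r.as_matrix();p=s["ee_pos"]
tx=np.degrees(np.arctan2(M[1,0],M[0,0]))
print("t",round(float(s["time"]),2),"p",p,"yaw x",tx,"tilt",M[2,2],"F",s["wrist_force"],"open",round(float(s["opening"]),3),"j",np.array(s["joint_pos"]))
C=np.array([.481,.1445]);th=np.deg2rad(12.85);X=np.array([np.cos(th),np.sin(th)]);Y=np.array([-X[1],X[0]])
print("mag xy",(p[:2]-C)@X,(p[:2]-C)@Y)
a=list(map(float,sys.argv[2:5]))
if sys.argv[1]=="mag": g=np.r_[C+X*a[0]+Y*a[1],a[2]]
else: g=np.array(a)
print("shift",M.T@(g-p)*10)
E
python3 w.py mag 0 .19 .241
```

```text
t 1.02 p [0.2974 0.5362 0.4045] yaw x 12.795351032028163 tilt -0.9999999066940549 F [0.4843 0.4362 0.2728] open 0.293 j [-1.3998  0.3327  0.2913  1.7632 -0.1076  1.0616 -0.8477]
mag xy -0.09191507743390293 0.42269051096790206
shift [0.9217 2.3254 1.6354]
```

Call:
{"op": "jog_arm", "data": {
  "commands": [
    [[0, 0, 0], [0.46, 1, 0], 1],
    [[0, 0, 0], [0.46, 1, 0], 1],
    [[0, 0, 0], [0.46, 1, 0], 1]
  ]
}}

```text
time: 1.4
ee_pos: [0.367, 0.4457, 0.405]
eef_rot: [0.994, 0.109, 0.0, 0.0]
wrist_force: [-0.3, -0.4, 0.3]
opening: 0.01
```

Call:
{"op": "jog_arm", "data": {
  "commands": [
    [[0, 0, 0], [0.46, 1, 0.6], 1],
    [[0, 0, 0], [0.46, 1, 0.6], 1],
    [[0, 0, 0], [0.46, 1, 0.6], 1]
  ]
}}

```text
time: 1.78
ee_pos: [0.4328, 0.3584, 0.3429]
eef_rot: [0.994, 0.109, -0.001, 0.002]
wrist_force: [-0.7, 0.5, 1.2]
opening: 0.006
```

Call:
{"op": "jog_arm", "data": {
  "commands": [
    [[0, 0, 0], [0, 0.15, 0.8], 1],
    [[0, 0, 0], [0, 0.15, 0.8], 1],
    [[0, 0, 0], [0, 0.15, 0.8], 1],
    [[0, 0, 0], [0, 0.15, 0.8], 1]
  ]
}}

```text
time: 2.28
ee_pos: [0.4347, 0.348, 0.2657]
eef_rot: [0.994, 0.112, 0.0, -0.001]
wrist_force: [0.1, -0.5, 0.3]
opening: 0.004
```

```bash
python3 w.py mag 0 .19 .241; python3 - <<'E'
from station import optics
import cv2,numpy as np
a=optics.read_camera("top")["image"][185:265,120:280];b=optics.read_camera("side")["image"][190:340,160:300]
w=optics.read_camera("wrist")["image"]
cv2.imwrite("pics/p1.png",cv2.resize(a,None,fx=4,fy=4));cv2.imwrite("pics/p1s.png",cv2.resize(b,None,fx=4,fy=4));cv2.imwrite("pics/p1w.png",w)
E
```

```text
t 2.27 p [0.4347 0.348  0.2657] yaw x 12.845648426230477 tilt -0.9999990592352344 F [ 0.1442 -0.5174  0.2819] open 0.004 j [-1.0619  0.4209  0.337   2.0077 -0.2017  0.743  -0.3789]
mag xy 0.00010097752114305027 0.2086890218360613
shift [-0.0012  0.1871  0.2469]
```

View pics/p1s.png

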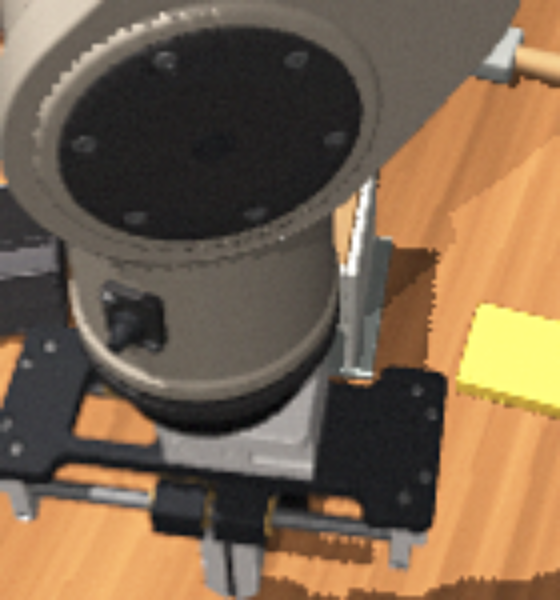

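View pics/p1w.png

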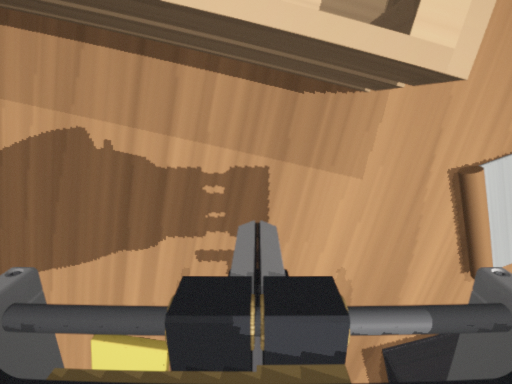

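The wrist view shows closed fingers over bare table behind the paddle, and nothing beneath them.

Call:
{"op": "jog_arm", "data": {
  "commands": [
    [[0, 0, 0], [0, 0.1, 0.25], 1],
    [[0, 0, 0], [0, 0.15, 0.25], 1],
    [[0, 0, 0], [0, 0.2, 0.25], 1],
    [[0, 0, 0], [0, 0.25, 0.25], 1],
    [[0, 0, 0], [0, 0.35, 0.25], 1],
    [[0, 0, 0], [0, 0.4, 0.25], 1],
    [[0, 0, 0], [0, 0.45, 0.25], 1],
    [[0, 0, 0], [0, 0.5, 0.25], 1],
    [[0, 0, 0], [0, 0.5, 0.25], 1]
  ]
}}

```text
time: 3.55
ee_pos: [0.4458, 0.2982, 0.2401]
eef_rot: [0.994, 0.111, 0.0, -0.001]
wrist_force: [-2.7, 3.4, 3.2]
opening: 0.007
```

```bash
python3 w.py mag 0 .070 .241; python3 - <<'E'
from station import optics
import cv2,numpy as np
a=optics.read_camera("top")["image"][185:265,120:280]
cv2.imwrite("pics/p2.png",cv2.resize(a,None,fx=4,fy=4))
E
```

```text
t 3.55 p [0.4458 0.2982 0.2401] yaw x 12.76359666642919 tilt -0.9999993508601067 F [-2.6897  3.3777  3.2132] open 0.007 j [-0.976   0.4338  0.3282  2.0665 -0.2203  0.6729 -0.2804]
mag xy -0.0001065312275127323 0.15772140629440612
shift [ 0.0024  0.8772 -0.0102]
```

View pics/p2.png

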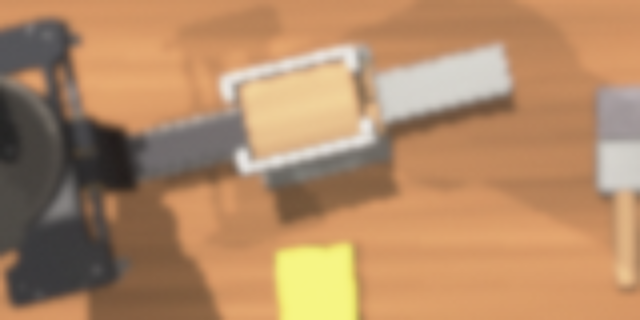

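The paddle is in contact: force is about 4 N and the board's leading end shows at the slot, (378,105) in the crop. I keep pushing.

Call:
{"op": "jog_arm", "data": {
  "commands": [
    [[0, 0, 0], [0, 0.15, 0], 1],
    [[0, 0, 0], [0, 0.3, 0], 1],
    [[0, 0, 0], [0, 0.45, 0], 1],
    [[0, 0, 0], [0, 0.6, 0], 1],
    [[0, 0, 0], [0, 0.7, 0], 1],
    [[0, 0, 0], [0, 0.78, 0], 1],
    [[0, 0, 0], [0, 0.78, 0], 1]
  ]
}}

```text
time: 4.47
ee_pos: [0.4629, 0.2219, 0.2399]
eef_rot: [0.994, 0.111, -0.0, -0.0]
wrist_force: [-3.2, 4.1, 4.3]
opening: 0.003
```

```bash
python3 w.py mag 0 .070 .241
```

```text
t 4.47 p [0.4629 0.2219 0.2399] yaw x 12.7433568823764 tilt -0.9999997556531495 F [-3.1571  4.0863  4.26  ] open 0.003 j [-0.8519  0.4046  0.339   2.1172 -0.2186  0.652  -0.1413]
mag xy -0.00039452728408834745 0.07943238949328289
shift [ 0.0041  0.0943 -0.0108]
```

Now small steps until the stop.

Call:
{"op": "jog_arm", "data": {
  "commands": [
    [[0, 0, 0], [0, 0.04, 0], 1],
    [[0, 0, 0], [0, 0.08, 0], 1],
    [[0, 0, 0], [0, 0.08, 0], 1]
  ]
}}

```text
time: 4.85
ee_pos: [0.4645, 0.215, 0.2399]
eef_rot: [0.994, 0.111, -0.0, -0.001]
wrist_force: [-4.7, 8.1, 4.6]
opening: 0.003
```

Call:
{"op": "jog_arm", "data": {
  "commands": [
    [[0, 0, 0], [0, 0.02, 0], 1],
    [[0, 0, 0], [0, 0.03, 0], 1],
    [[0, 0, 0], [0, 0.03, 0], 1]
  ]
}}

```text
time: 5.22
ee_pos: [0.4646, 0.2143, 0.24]
eef_rot: [0.994, 0.113, -0.0, -0.002]
wrist_force: [-9.7, 24.0, 2.7]
opening: 0.007
```

```bash
python3 w.py mag 0 .070 .241; python3 - <<'E'
from station import optics
import cv2,numpy as np
a=optics.read_camera("top")["image"][185:265,120:280]
cv2.imwrite("pics/p3.png",cv2.resize(a,None,fx=4,fy=4))
E
```

```text
t 5.22 p [0.4646 0.2143 0.24  ] yaw x 12.937269762372116 tilt -0.9999928659543583 F [-9.7265 24.0357  2.692 ] open 0.007 j [-0.8355  0.4017  0.337   2.1211 -0.2213  0.6497 -0.1207]
mag xy -0.00046402817150333205 0.07173314185932123
shift [ 0.0046  0.0173 -0.0099]
```

View pics/p3.png

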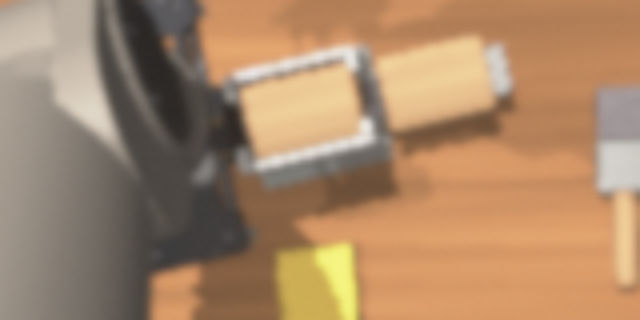

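The pusher is at its stop: force climbs to 26 N and the board is out on the rail, clear of the chute. I back off so the spring returns it.

Call:
{"op": "jog_arm", "data": {
  "commands": [
    [[0, 0, 0], [0, -0.2, 0], 1],
    [[0, 0, 0], [0, -0.4, 0], 1],
    [[0, 0, 0], [0, -0.6, 0], 1],
    [[0, 0, 0], [0, -0.8, 0], 1],
    [[0, 0, 0], [0, -1, 0], 1],
    [[0, 0, 0], [0, -1, 0], 1]
  ]
}}

```text
time: 6.02
ee_pos: [0.4428, 0.3105, 0.2396]
eef_rot: [0.994, 0.112, -0.0, -0.0]
wrist_force: [-0.7, -0.2, -0.4]
opening: 0.005
```

Call:
{"op": "jog_arm", "data": {
  "commands": [
    [[0, 0, 0], [0, -0.2, 0], 1],
    [[0, 0, 0], [0, -0.2, 0], 1],
    [[0, 0, 0], [0, -0.2, -0.5], -0.7],
    [[0, 0, 0], [0, -0.2, -1], -0.7],
    [[0, 0, 0], [0, -0.2, -1], -0.7],
    [[0, 0, 0], [0, -0.2, -1], -0.7]
  ]
}}

```text
time: 6.78
ee_pos: [0.4388, 0.3279, 0.3394]
eef_rot: [0.994, 0.111, -0.0, -0.0]
wrist_force: [0.1, -0.4, -0.1]
opening: 0.392
```

```bash
python3 w.py mag 0 -.096 .34; python3 - <<'E'
from station import optics
import cv2,numpy as np,pickle
c=optics.read_camera("top");pickle.dump(c,open("t1.pkl","wb"));a=c["image"][185:265,120:280]
cv2.imwrite("pics/p4.png",cv2.resize(a,None,fx=4,fy=4))
c=optics.read_camera("side");pickle.dump(c,open("s1.pkl","wb"));a=c["image"][190:340,160:300]
cv2.imwrite("pics/p4s.png",cv2.resize(a,None,fx=4,fy=4))
from h import *
np.set_printoptions(precision=4,suppress=True)
t=pickle.load(open("t1.pkl","rb"));P=cloud(t);hsv=cv2.cvtColor(t["image"],cv2.COLOR_BGR2HSV).astype(int)
X,Y,Z=P[...,0],P[...,1],P[...,2]
m=(X>.45)&(X<.56)&(Y<.11)&(Y>-.01)&(Z>.025)&(Z<.055)&(hsv[...,1]>50)
k=max(cv2.findContours(m.astype(np.uint8),0,1)[0],key=cv2.contourArea).reshape(-1,2)
print(cv2.minAreaRect((plane(t,k,.044)[:,:2]*1000).astype(np.float32)),k.min(0),k.max(0))
m=(X>.42)&(X<.54)&(Y<.20)&(Y>.09)&(Z>.055)&(hsv[...,1]>50);print(np.nanmedian(Z[m]))
E
```

```text
t 6.78 p [0.4388 0.3279 0.3394] yaw x 12.746678690806347 tilt -0.9999999705006195 F [ 0.0893 -0.4065 -0.1196] open 0.392 j [-1.0763  0.3044  0.3816  1.975  -0.1446  0.8882 -0.3966]
mag xy -0.0003792023950462298 0.1882101092189122
shift [ 0.0089  2.8421 -0.0061]
((501.99676513671875, 50.574546813964844), (56.079498291015625, 82.2814712524414), 12.83922004699707) [214 193] [244 217]
0.07047969778063012
```

View pics/p4.png

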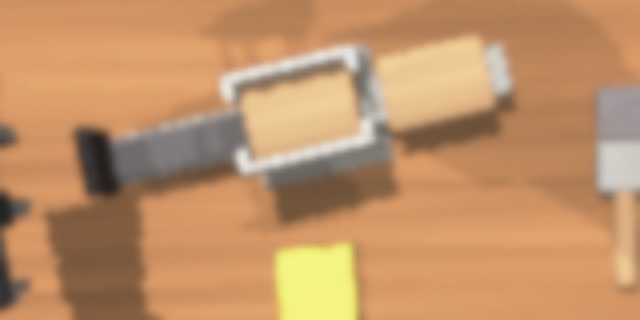

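View pics/p4s.png

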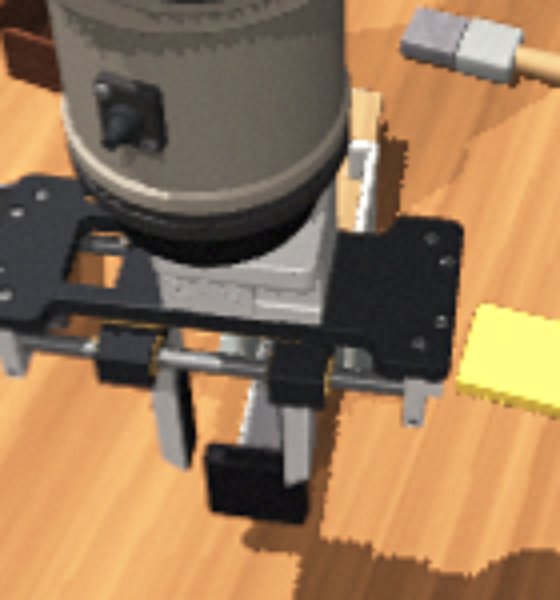

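The pusher is home, with the paddle at (97,160) in the top crop. The board is free on the rail, centred at (0.502, 0.051), and the stack has dropped.

Call:
{"op": "jog_arm", "data": {
  "commands": [
    [[0, 0, 0], [0, 0.5, 0], -1],
    [[0, 0, 0], [0.0, 1, 0], -1],
    [[0, 0, 0], [0, 1, 0], -1]
  ]
}}

```text
time: 7.25
ee_pos: [0.4616, 0.2271, 0.3388]
eef_rot: [0.994, 0.108, -0.001, 0.001]
wrist_force: [-0.5, 0.8, 0.2]
opening: 0.798
```

Call:
{"op": "jog_arm", "data": {
  "commands": [
    [[0, 0, 0], [0, 0.5, 0], -1],
    [[0, 0, 0], [0.0, 1, 0], -1],
    [[0, 0, 0], [0, 1, 0], -1]
  ]
}}

```text
time: 7.62
ee_pos: [0.4835, 0.1305, 0.3391]
eef_rot: [0.994, 0.109, -0.001, 0.001]
wrist_force: [0.8, 0.5, 0.1]
opening: 0.996
```

Call:
{"op": "jog_arm", "data": {
  "commands": [
    [[0, 0, 0], [0, 0.5, 0], -1],
    [[0, 0, 0], [0.0, 0.84, 0], -1],
    [[0, 0, 0], [0, 0.84, 0], -1],
    [[0, 0, 0], [0, 0.84, 0], -1]
  ]
}}

```text
time: 8.12
ee_pos: [0.5016, 0.0527, 0.3392]
eef_rot: [0.994, 0.112, -0.0, -0.0]
wrist_force: [-0.3, 0.5, 0.2]
opening: 0.999
```

```bash
python3 w.py world .502 .0506 .225; python3 - <<'E'
from station import optics
import cv2
cv2.imwrite("pics/p5w.png",optics.read_camera("wrist")["image"])
E
```

```text
t 8.12 p [0.5016 0.0527 0.3392] yaw x 12.826939871390104 tilt -0.9999995553422392 F [-0.2888  0.5318  0.2353] open 0.999 j [-0.6754  0.243   0.5147  2.0726 -0.1566  0.8634  0.1528]
mag xy -0.0003640739744930981 -0.09405853225381995
shift [0.0006 0.0217 1.1417]
```

View pics/p5w.png

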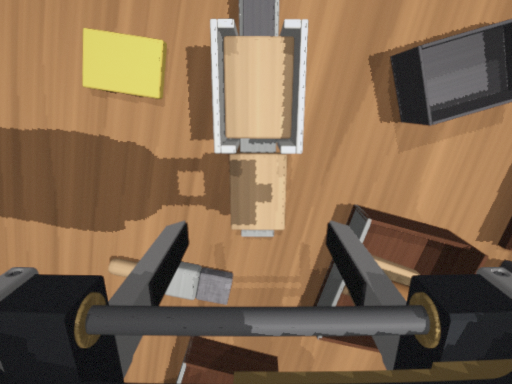

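The jaws straddle the board symmetrically: it spans columns 231–286 and the fingers are centred near 258. I go down and grip.

Call:
{"op": "jog_arm", "data": {
  "commands": [
    [[0, 0, 0], [0, 0.02, 0.5], -1],
    [[0, 0, 0], [0, 0.02, 1], -1],
    [[0, 0, 0], [0, 0.02, 1], -1],
    [[0, 0, 0], [0, 0.02, 1], -1]
  ]
}}

```text
time: 8.68
ee_pos: [0.5026, 0.0499, 0.2409]
eef_rot: [0.994, 0.111, 0.0, -0.0]
wrist_force: [0.7, -0.8, 0.8]
opening: 0.997
```

Call:
{"op": "jog_arm", "data": {
  "commands": [
    [[0, 0, 0], [0, 0, 0.14], -1],
    [[0, 0, 0], [0, 0, 0.14], -1],
    [[0, 0, 0], [0, 0, 0.14], 1],
    [[0, 0, 0], [0, 0, 0.14], 1],
    [[0, 0, 0], [0, 0, 0.14], 1],
    [[0, 0, 0], [0, 0, 0.14], 1],
    [[0, 0, 0], [0, 0, 0.14], 1],
    [[0, 0, 0], [0, 0, 0.14], 1]
  ],
  "newtons": 15
}}

```text
time: 9.68
ee_pos: [0.5021, 0.0493, 0.2257]
eef_rot: [0.994, 0.111, -0.0, 0.0]
wrist_force: [-0.8, -0.1, 2.8]
opening: 0.595
```

```bash
python3 w.py world .502 .0506 .225
```

```text
t 9.68 p [0.5021 0.0493 0.2257] yaw x 12.75971384288742 tilt -0.999999999596475 F [-0.7605 -0.1107  2.7562] open 0.595 j [-0.5819  0.4329  0.4339  2.1475 -0.3085  0.6197  0.2928]
mag xy -0.0005935290032447902 -0.09750659866369815
shift [ 0.0018 -0.0129  0.0072]
```

Call:
{"op": "jog_arm", "data": {
  "commands": [
    [[0, 0, 0], [0, 0, -0.2], 1],
    [[0, 0, 0], [0, 0, -0.5], 1],
    [[0, 0, 0], [0, 0, -0.8], 1],
    [[0, 0, 0], [0, 0, -1], 1],
    [[0, 0, 0], [0, 0, -1], 1]
  ]
}}

```text
time: 10.3
ee_pos: [0.5024, 0.0494, 0.3267]
eef_rot: [0.994, 0.111, 0.001, -0.0]
wrist_force: [0.2, 1.1, -1.2]
opening: 0.589
```

```bash
python3 w.py world .41 -.235 .325;python3 - <<'E'
from station import optics
import cv2
cv2.imwrite("pics/p6w.png",optics.read_camera("wrist")["image"])
cv2.imwrite("pics/p6s.png",cv2.resize(optics.read_camera("side")["image"][130:330,180:380],None,fx=3,fy=3))
E
```

```text
t 10.3 p [0.5024 0.0494 0.3267] yaw x 12.76465590437933 tilt -0.9999972247400017 F [ 0.2495  1.083  -1.2361] open 0.589 j [-0.6746  0.264   0.526   2.0843 -0.1789  0.8334  0.1797]
mag xy -0.0003322247175990289 -0.09751483348781172
shift [-1.5291  2.5692  0.0123]
```

View pics/p6w.png

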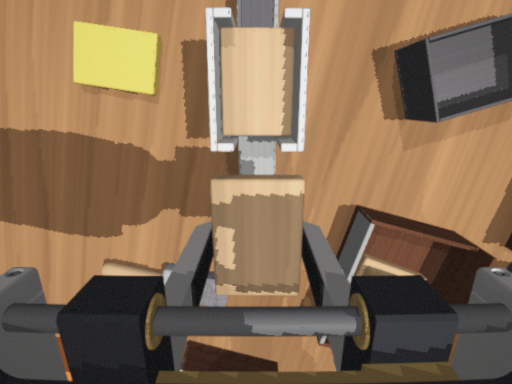

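View pics/p6s.png

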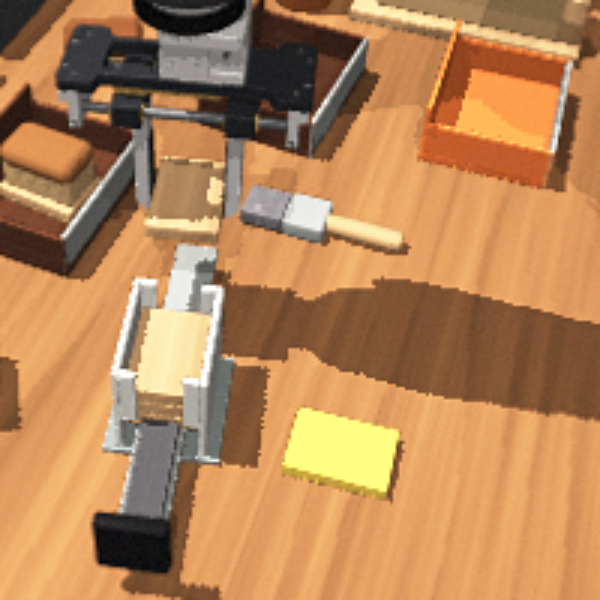

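One board is held level between the jaws, at (257,235) in the wrist view. Three remain in the chute and the pusher is home.

Call:
{"op": "jog_arm", "data": {
  "commands": [
    [[0, 0, 0.02], [-0.3, 0.4, 0], 1],
    [[0, 0, 0.05], [-0.6, 0.8, 0], 1],
    [[0, 0, 0.05], [-0.75, 1, 0], 1],
    [[0, 0, 0.05], [-0.75, 1, 0], 1]
  ]
}}

```text
time: 10.9
ee_pos: [0.45, -0.0662, 0.3249]
eef_rot: [0.999, -0.047, -0.001, 0.0]
wrist_force: [0.8, 1.0, -0.8]
opening: 0.596
```

```bash
python3 w.py world .41 -.245 .325
```

```text
t 10.9 p [ 0.45   -0.0662  0.3249] yaw x -5.402476806856463 tilt -0.9999989384186345 F [ 0.8098  1.0107 -0.7567] open 0.596 j [-0.5784  0.1885  0.6561  2.1916 -0.1583  0.8076  0.0848]
mag xy -0.07703656589979707 -0.19853222347938873
shift [-0.2303  1.8178  0.0005]
```

Call:
{"op": "jog_arm", "data": {
  "commands": [
    [[0, 0, 0], [-0.1, 0.4, 0], 1],
    [[0, 0, 0], [-0.15, 0.8, 0], 1],
    [[0, 0, 0], [-0.15, 0.95, 0], 1]
  ]
}}

```text
time: 11.28
ee_pos: [0.4271, -0.1591, 0.3252]
eef_rot: [0.999, -0.046, -0.0, 0.0]
wrist_force: [0.3, 0.3, -0.4]
opening: 0.595
```

Call:
{"op": "jog_arm", "data": {
  "commands": [
    [[0, 0, 0], [-0.05, 0.4, 0], 1],
    [[0, 0, 0], [-0.08, 0.85, 0], 1],
    [[0, 0, 0], [-0.08, 0.85, 0], 1],
    [[0, 0, 0], [-0.08, 0.85, 0], 1]
  ]
}}

```text
time: 11.78
ee_pos: [0.412, -0.2413, 0.3251]
eef_rot: [0.999, -0.045, -0.001, -0.0]
wrist_force: [-1.2, 1.7, 0.0]
opening: 0.593
```

```bash
python3 w.py world .515 -.2605 .29
```

```text
t 11.78 p [ 0.412  -0.2413  0.3251] yaw x -5.215553976908898 tilt -0.9999992114933652 F [-1.2074  1.734   0.0311] open 0.593 j [-0.2422  0.2473  0.7389  2.1489 -0.2262  0.8223  0.5458]
mag xy -0.1530513832611698 -0.3607502173614948
shift [1.0435 0.098  0.3494]
```

Call:
{"op": "jog_arm", "data": {
  "commands": [
    [[0, 0, 0], [0.4, 0.05, 0], 1],
    [[0, 0, 0], [0.8, 0.1, 0], 1],
    [[0, 0, 0], [1, 0.1, 0], 1],
    [[0, 0, 0], [1, 0.1, 0], 1],
    [[0, 0, 0], [1, 0.1, 0], 1]
  ]
}}

```text
time: 12.4
ee_pos: [0.5098, -0.2602, 0.3253]
eef_rot: [0.999, -0.045, -0.001, -0.0]
wrist_force: [0.1, 0.0, -0.6]
opening: 0.596
```

```bash
python3 w.py world .515 -.2605 .214;python3 - <<'E'
from station import optics
import cv2
cv2.imwrite("pics/p7w.png",optics.read_camera("wrist")["image"])
E
```

```text
t 12.4 p [ 0.5098 -0.2602  0.3253] yaw x -5.199470528575336 tilt -0.999999412527493 F [ 0.1337  0.0263 -0.6179] open 0.596 j [-0.1798  0.4168  0.6869  1.9449 -0.3349  0.8961  0.5873]
mag xy -0.06189676443235073 -0.40100639056738724
shift [ 0.0528 -0.0016  1.1131]
```

View pics/p7w.png

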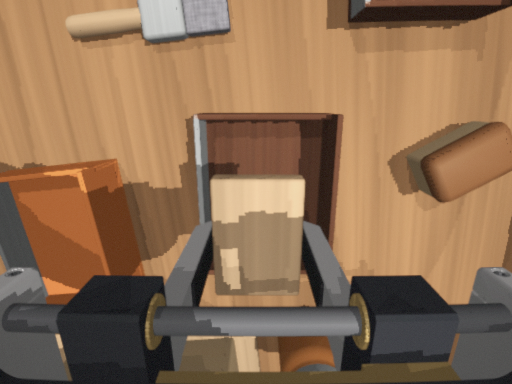

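```bash
python3 - <<'E'
from station import optics
from h import *
np.set_printoptions(precision=4,suppress=True)
c=optics.read_camera("wrist")
cv2.imwrite("pics/p8.png",cv2.resize(c["image"][95:285,180:350],None,fx=4,fy=4,interpolation=cv2.INTER_CUBIC)[:600])
C=np.array([.515,-.2605]);a=np.deg2rad(-5.15);R=np.array([[np.cos(a),-np.sin(a)],[np.sin(a),np.cos(a)]])
f=lambda x,y,z:proj(c,np.r_[C+R@[x,y],z])[0]
for nm,p in dict(lip_out=(-.063,.08,.047),lip_in=(-.058,.075,.047),floorL=(-.058,.075,.012),back_out=(.063,.08,.067),back_in=(.058,.075,.067),floorR=(.058,.075,.012)).items(): print(nm,f(*p),f(p[0],.02,p[2]))
E
```

```text
lip_out [190.9838 109.8263] [195.132  176.9639]
lip_in [197.0443 115.7044] [200.5193 176.9509]
floorL [204.1257 114.5147] [206.8462 168.947 ]
back_out [342.572  109.9966] [337.0442 182.2864]
back_in [335.9411 116.3673] [331.2552 182.292 ]
floorR [321.3228 114.3627] [318.2143 168.7786]
```

View pics/p8.png

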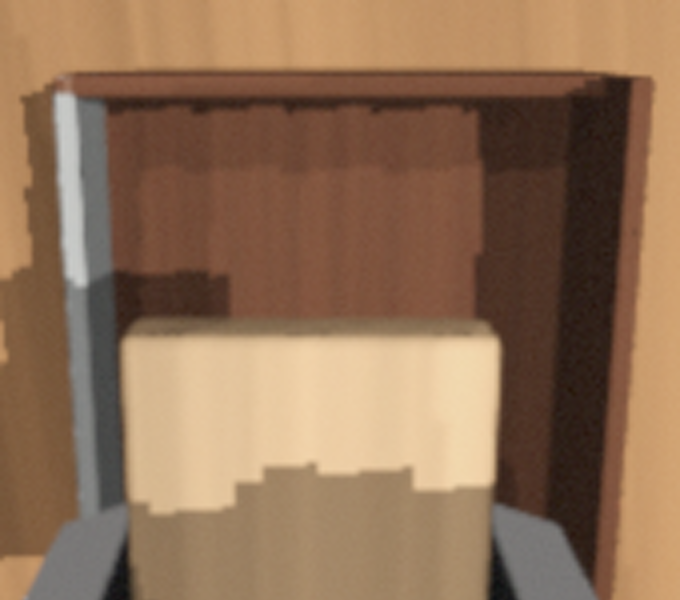

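The tray in view agrees with my estimate to within about 3 mm: lip at column 194, floor corner at 322. The corrected centre is about (0.517, -0.263). I lower to just above the floor.

Call:
{"op": "jog_arm", "data": {
  "commands": [
    [[0, 0, 0], [0.07, 0.02, 0.1], 1],
    [[0, 0, 0], [0.07, 0.02, 0.3], 1],
    [[0, 0, 0], [0.07, 0.02, 0.6], 1],
    [[0, 0, 0], [0.07, 0.02, 0.8], 1],
    [[0, 0, 0], [0.07, 0.02, 0.95], 1],
    [[0, 0, 0], [0.07, 0.02, 1], 1],
    [[0, 0, 0], [0.07, 0.02, 1], 1]
  ]
}}

```text
time: 13.38
ee_pos: [0.5172, -0.2638, 0.2258]
eef_rot: [0.999, -0.046, 0.0, 0.0]
wrist_force: [-0.7, 0.7, -0.6]
opening: 0.594
```

Call:
{"op": "jog_arm", "data": {
  "commands": [
    [[0, 0, 0], [0, 0, 0.06], 1],
    [[0, 0, 0], [0, 0, 0.11], 1],
    [[0, 0, 0], [0, 0, 0.11], 1]
  ]
}}

```text
time: 13.75
ee_pos: [0.517, -0.2636, 0.2144]
eef_rot: [0.999, -0.046, -0.0, -0.0]
wrist_force: [0.1, -0.3, -0.0]
opening: 0.593
```

```bash
python3 w.py world .517 -.263 .214
```

```text
t 13.75 p [ 0.517  -0.2636  0.2144] yaw x -5.243044640245556 tilt -0.9999999324186295 F [ 0.0963 -0.2728 -0.0427] open 0.593 j [-0.074   0.5836  0.5679  1.9886 -0.4763  0.7029  0.699 ]
mag xy -0.05563385327287761 -0.40589001913480505
shift [-0.0008 -0.0059  0.0044]
```

Underside is about 7 mm above the floor, well below the lip. I open part-way so the fingers stay off the walls, then rise.

Call:
{"op": "jog_arm", "data": {
  "commands": [
    [[0, 0, 0], [0, 0, 0], -0.44],
    [[0, 0, 0], [0, 0, 0], -0.44],
    [[0, 0, 0], [0, 0, 0], -0.44],
    [[0, 0, 0], [0, 0, 0], -0.44],
    [[0, 0, 0], [0, 0, -0.2], -0.44],
    [[0, 0, 0], [0, 0, -0.6], -0.44],
    [[0, 0, 0], [0, 0, -1], -0.44],
    [[0, 0, 0], [0, 0, -1], -0.44],
    [[0, 0, 0], [0, 0, -1], -0.44]
  ]
}}

```text
time: 14.88
ee_pos: [0.517, -0.2634, 0.3151]
eef_rot: [0.999, -0.046, 0.0, -0.0]
wrist_force: [-0.4, -0.1, -0.1]
opening: 0.725
```

Call:
{"op": "jog_arm", "data": {
  "commands": [
    [[0, 0, 0], [-0.6, -0.6, -0.9], -0.44],
    [[0, 0, 0], [-0.6, -0.6, -0.9], -0.44],
    [[0, 0, 0], [-0.6, -0.6, -0.9], -0.44],
    [[0, 0, 0], [-0.6, -0.6, -0.9], -0.44]
  ]
}}

```text
time: 15.38
ee_pos: [0.4629, -0.1982, 0.4042]
eef_rot: [0.999, -0.045, -0.0, -0.0]
wrist_force: [0.0, 0.3, -0.1]
opening: 0.721
```

```bash
python3 w.py world .517 -.263 .214;python3 - <<'E'
from station import optics
import pickle
from h import *
np.set_printoptions(precision=4,suppress=True)
for n in("wrist","side","top"):
    c=optics.read_camera(n);cv2.imwrite(f"pics/e_{n}.png",c["image"])
    P=cloud(c);X,Y,Z=P[...,0],P[...,1],P[...,2];S=cv2.cvtColor(c["image"],cv2.COLOR_BGR2HSV)[...,2].astype(int)
    m=(abs(X-.517)<.05)&(abs(Y+.263)<.07)&(Z<.05)&(S>150)
    if m.sum()>30:
        p=P[m];A=np.c_[p[:,:2]-[.517,-.263],np.ones(len(p))];k=np.linalg.lstsq(A,p[:,2],rcond=None)[0]
        print(n,m.sum(),p.mean(0),"slopes deg",np.degrees(k[:2]),"z",k[2])
E
```

```text
t 15.38 p [ 0.4629 -0.1982  0.4042] yaw x -5.191366424067565 tilt -0.9999999240299661 F [ 0.0185  0.3399 -0.079 ] open 0.721 j [-0.4175  0.1731  0.7875  2.0177 -0.1451  1.0063  0.3499]
mag xy -0.09381722366127537 -0.330062127099667
shift [0.5976 0.5973 1.9017]
wrist 2032 [ 0.515  -0.255   0.0254] slopes deg [-1.6716  0.4917] z 0.025237133713794404
side 307 [ 0.5166 -0.2575  0.0236] slopes deg [-0.9158  0.7544] z 0.023559045315919208
top 49 [ 0.5127 -0.2235  0.0221] slopes deg [  0.3248 -11.5925] z 0.03007622141737255
```

View pics/e_wrist.png

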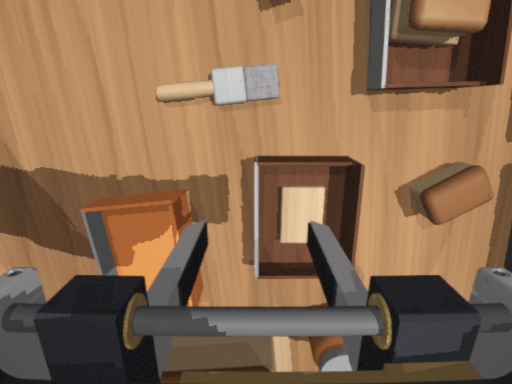

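View pics/e_side.png

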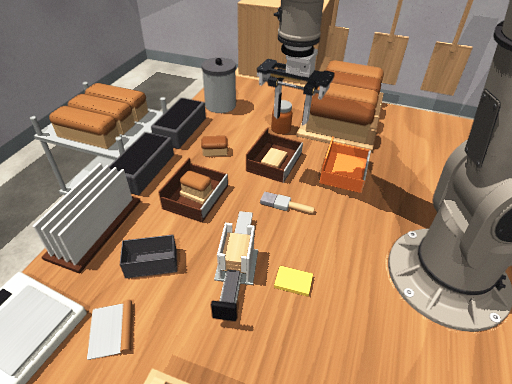

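View pics/e_top.png

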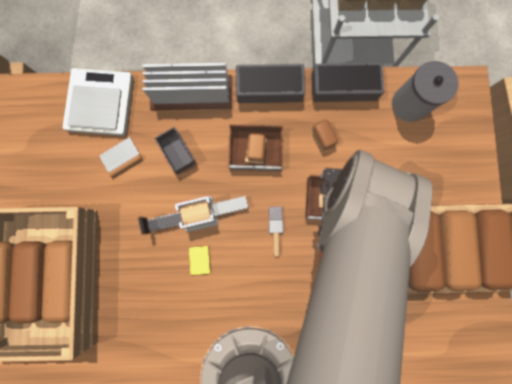

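The board lies in the dark tray at (302,215) in the wrist view, its top at about 25 mm, as expected for lying on the floor. One last check of the stack height, paddle and bystanders, then I hand in.

```bash
python3 - <<'E'
from station import env,optics
from h import *
d=pickle.load(open("d0.pkl","rb"))
for n in("top","side"):
    for c in(d[n],optics.read_camera(n)):
        P=cloud(c);X,Y,Z=P[...,0],P[...,1],P[...,2];S=cv2.cvtColor(c["image"],cv2.COLOR_BGR2HSV)[...,1]
        m=(abs(X-.481)<.02)&(abs(Y-.1445)<.025);print(n,"stack z",np.nanmedian(Z[m]),end=" ")
        m=(c["image"].max(2)<70)&(X>.4)&(X<.5)&(Y>.24)&(Y<.33)&(Z>.02);print("paddle",np.nanmean(P[m],0))
a=d["side"]["image"].astype(int);b=optics.read_camera("side")["image"].astype(int)
df=(abs(a-b).max(2)>50).astype(np.uint8)
for k in cv2.findContours(df,0,1)[0]:
    if cv2.contourArea(k)>15:print(cv2.boundingRect(k))
print(env.hand_in())
E
```

```text
top stack z 0.08425454637699004 paddle [0.44633889 0.28907202 0.07101292]
top stack z 0.07009961540458637 paddle [0.44640728 0.28917884 0.07102473]
side stack z 0.08406533855356929 paddle [0.44446259 0.2991999  0.06525924]
side stack z 0.07011997839517792 paddle [0.44451241 0.29970582 0.06530129]
(433, 289, 8, 17)
(225, 255, 16, 7)
(394, 254, 24, 27)
(239, 229, 12, 7)
(222, 228, 16, 26)
(340, 181, 172, 203)
(326, 161, 43, 20)
(261, 148, 26, 19)
(257, 59, 78, 67)
(278, 34, 42, 30)
(299, 0, 213, 245)
(274, 0, 50, 39)
the job is handed in; nothing more can be done
None
```

The board is set out: it lies on the empty dark tray's floor, and the job is handed in at about 16 s of the 54 s allowed.

- **Pushing:** I pushed the black paddle in with closed fingers until it hit its stop; the force rose to about 26 N there. Backing off let the spring bring it home. In the last pictures the paddle is within 0.5 mm of where it started, and the stack has dropped 14 mm, one board's thickness.
- **Placing:** I pinched the pushed-out board across its 56 mm and carried it in over the steel lip. I let go with its underside about 7 mm above the floor, using a part-open jaw to stay off the walls.
- **Last checks:** The board's top is at 24–25 mm, where 26 mm is expected, and the fitted tilt is under 2°, within depth noise. The wrist and side views show it well inside the walls. The before/after side picture shows change only at the board, the stack, the arm and its shadow, so the bystanders, full tray and look-alikes look untouched. The arm was clear of everything and reading about zero force.
- **Disagreements:** The top camera's fit of the placed board was unusable because the arm hid most of the tray. The tray centre differed by about 3 mm between the top and wrist views; I placed by the wrist view.

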